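# Part a moulding frame with the wedge and hold it open

### The arm

A 6-joint arm with a two-finger parallel gripper is mounted at the origin on a cart in front of the work surface, level with it; the furniture and walls round the work are solid. World frame = base frame: x ahead of the robot, y to its left, z up, the work surface at z = 0. Lengths are in m, angles in rad, forces in N, time in s.
With the tool pointing down it reaches from about 0.3 to 0.875 m from the base axis. Payload 6.4 kg.
Tool frame: the origin (TCP) lies midway between the tips of the shut fingers; the grasp point (between the pads) lies 19 mm behind it; z points along the fingers, y is the line along which they close (so a half turn about z gives the same grasp; the last joint's range is limited). The gripper opens to 85 mm and grips with 20 to 120 N. Pads are 22 mm wide; open, the fingers measure 114 mm over their backs; the gripper's body (76 mm by 85 mm) begins 54 mm behind the grasp point. The pads swing forward as they close: fully open they stand 13 mm farther back than shut.
Start: joints at [0.924, 0.181, 1.607, -0, 1.354, -0.206], TCP at [0.245, 0.52, 0.231] pointing down, gripper open.
Joint ranges: [-2.99, 2.99], [-0.89, 2.07], [0.3, 2.58], [-1.14, 4.28], [0, 2.63], [-3.12, 3.12]. Speed limits (rad/s): [2.57, 2.57, 3.01, 3.14, 3.14, 3.14].

### API

Orientations are given as a unit quaternion [w, x, y, z].
In Python, from bench import sensors, vision, ctrl gives the robot as it stands.
- The arm moves only by the tool carry_out, never from a script. Its argument "deltas" is text: rows parted by semicolons, each of 7 numbers parted by spaces: the shift along the tool's x, y, z in mm, then the turn, a rotation vector about the tool's x, y, z in rad, then the closure, from 0 (fully open) to 1 (shut). In form: tx ty tz ax ay az claw; .... A call has 1 to 12 rows; each row is the pose to reach, as a shift and turn from the pose commanded when the call began, along the tool's axes at that moment; what a row does not reach only later rows make up. A row lasts 1/8 s, in which the tool goes at most 62.5 mm and 10.7 degrees, less where a joint would pass 70% of its speed; a pose out of reach is approached as far as the arm can. A call with a gripper value outside its range is refused whole. The fingers move at their own pace and stop on an object; the grip force is fixed at half the most. Time passes only in rows, so rows that repeat a pose let the fingers close. It gives the time, the measured TCP pose, the force, the opening and the grip force at its end, in the units of the state.
- sensors.get_obs(): the state, without advancing time (a new reading comes with each control period).
- vision.camera(name): name is "scene" or "side" or "wrist"; returns the picture (384x512x3 uint8, blue, green, red); there is no depth.
- vision.camera_model(name): a dict with "K" (3x3 intrinsics, pixels), "k1" (the pictures are not rectified: a ray, as slopes to the right and down, at radius r is drawn at 1 + k1 r^2 times it, then the intrinsics apply), "extrinsics" (4x4, takes a point from world to camera coordinates); the wrist camera has in their place "hand_eye" (4x4, takes a point from camera to tool coordinates, whose origin is the TCP and whose axes are the flange's). Camera axes: x right, y down, z forward; pixel columns grow to the right and rows downward; lengths in m; the calibration is good to about 2 mm. A picture is of the moment at which its call begins: read the wrist's pose just before it. camera_model takes no time and is no camera call.
- ctrl.hand_in(): hands the job in; it is judged then, once.
The state is a dict: "time_s": time; "q": joint angles; "dq": joint speeds; "joint_efforts": joint torques, N m; "eef_pos": TCP position; "eef_rot": TCP orientation; "wrist_force": force on the tool from outside, world axes, zero at the start; "torque": the same for the moment, N m; "opening": opening from 0.0 (shut) to 1.0 (fully open); "grasp_force": force on a finger pad.
Only numpy, scipy, OpenCV 4.12 (cv2) and the standard library are available. Lean on these libraries where they do the work, as an engineer would, in place of code of your own. Each camera call takes 0.05 s, during which the arm holds its last target. There are 200 camera calls.

### The job

The cover of the steel moulding frame on the counter has stuck down. Pick up the brass parting wedge by its black head, slide its thin end along the frame's front apron into the channel under the cover and push it in gently until the cover has just lifted, about 3 mm off the base (the wedge's red line is then level with the cover's front edge), and finish there, still gripping the wedge so that it alone carries the cover. Do not drive the wedge fully in or move the cover with the fingers, and leave the two rubber moulds where they are.

Things in the scene. Friction and masses are not known exactly. Their poses are not given: they have to be found in the camera images.
- mould_frame: Steel moulding frame, fixed. Base plate 150 x 120 x 10 mm, origin at its underside's centre, x from apron to cover (the way the wedge is pushed), z up. Bare apron, top 10 mm above the counter: x -75 to -15 mm; two cap screws 5 mm high at x -63, y +-43. Cover over x -15 to 75. Two guide pins, 12 mm thick, at x 30, y +-43, rise to 48 mm above the counter
- cover (a joint): How far the cover is lifted off the base, in m: 0 when it lies on the base, up to 0.014. It slides straight up and down the pins, never tilts, and falls back by its weight unless carried
- cover_underside (a point): Aluminium cover, 90 x 110 x 16 mm (frame's x, y, z), 0.4 to 0.9 kg: the wedge takes about 5 to 20 N to push. This point: its underside's centre, at x 30 mm of the frame, 10 mm above the counter when down. A channel 36 mm wide, 6 mm high runs along x right through its underside, mid y; the channel's floor is the base plate
- channel_mouth (a point): Centre of the channel's front mouth: at the cover's front edge, mid width, on the base plate's top (10 mm above the counter). Its axes are the frame's
- wedge: Brass wedge, 100 x 22 mm, 0.14 kg, lying flat. Origin: centre of the underside of its black head (30 x 22 x 36 mm; grip across the 22 mm, y). Blade from x 15 to thin end at x 85 mm, flat below, top sloping 1 in 6 from 13.7 to 2 mm high. It meets the cover's edge 24 mm inside the mouth; each 6 mm more lifts 1 mm. Red line on top, 42 mm from the thin end: at the cover's edge, lift is 3 mm
- wedge_tip (a point): Middle of the wedge's thin end, on its underside (85 mm ahead of the wedge's origin). Its axes are the wedge's
- mould_0: Bystander: closed rubber mould, red-brown block 50 x 76 x 24 mm; origin at the centre of its underside
- mould_1: Bystander: closed rubber mould, blue block 50 x 76 x 24 mm; origin at the centre of its underside

How it is judged:
On the way, in this order (a step that is already met when the one before it is completed fails the run):
1. the wedge is in the grip and off the counter (contact force between the fingers and wedge above 3 N and height (world z) of wedge above 0.015 m), for 0.1 s.
2. the thin end is inside the channel, the wedge in line with it, the cover still down (contact force between the fingers and wedge above 3 N and z of wedge_tip in the frame of mould_frame below 0.015 m and y of wedge_tip in the frame of mould_frame between -0.012 and 0.012 m and angle between the x axis of wedge and the x axis of mould_frame, either way round below 0.25 rad and angle between wedge's own z axis and vertical below 0.15 rad and x of wedge_tip in the frame of mould_frame between -0.013 and 0.05 m and value of joint cover below 0.0012 m), for 0.05 s.
At the end, for the whole second after the job is handed in: Cover lifted 1.5 to 5 mm, at rest, carried by the wedge (over 1.5 N), untouched by the robot; wedge still, gripped (over 3 N), level within 0.15 rad, in line within 0.25 rad, thin end under the cover, at least 25 mm inside the mouth and within 12 mm of the channel's middle (contact force between the fingers and wedge above 3 N and z of wedge_tip in the frame of mould_frame below 0.015 m and y of wedge_tip in the frame of mould_frame between -0.012 and 0.012 m and angle between the x axis of wedge and the x axis of mould_frame, either way round below 0.25 rad and angle between wedge's own z axis and vertical below 0.15 rad and value of joint cover between 0.0015 and 0.005 m and velocity of joint cover below 0.01 m/s and x of wedge_tip in the frame of mould_frame above 0.01 m and contact force between wedge and cover above 1.5 N and contact force between each of the fingers, the arm and cover below 0.5 N and linear speed of wedge below 0.01 m/s); the arm keeps its last pose, push and grip.
It fails at once if the cover is driven up more than 6.5 mm (value of joint cover above 0.0065 m).
It fails at once if the robot itself pushes or lifts the cover (over 3 N) (contact force between any of the fingers, the arm and cover above 3 N).
It fails at once if mould_0 (red-brown mould) is disturbed: shifted over 20 mm (distance of mould_0 from where it was at the start of the episode above 0.02 m).
It fails at once if mould_1 (blue mould) is disturbed: shifted over 20 mm (distance of mould_1 from where it was at the start of the episode above 0.02 m).
It also fails if it takes over 40 s, if anything falls off the work surface, if the arm or the gripper's body presses on something with over 40 N, if the wrist force passes 120 N, or if a joint passes its speed limit or range.

## Working session

There is one attempt and no reset: what is moved stays moved. The work goes in short steps, Python scripts to look and compute and a tool call to move; the robot and the scene stay as the last step left them, time stands still between calls to the robot, and variables do not carry over. Pictures are saved under pics/ and viewed, at most 10 in all, crops included, and the job is handed in when it is done.

Besides the shell and the picture viewer there is one more tool, called as a command line: name --argument value ..., lists and objects as JSON in quotes. carry_out: Moves the arm, as the interface text tells. Its arguments: {"type":"object","properties":{"deltas":{"type":"string"}},"required":["deltas"]}

```bash
mkdir -p pics; python3 - <<'E'
from bench import sensors, vision, ctrl
import cv2,numpy as np
o=sensors.get_obs();print(o)
ims=[]
for n in("scene","side","wrist"):
    im=vision.camera(n);cv2.imwrite(f"pics/{n}0.png",im);m=vision.camera_model(n)
    print(n,{k:np.round(v,4).tolist() for k,v in m.items()})
E
```

```text
{'time_s': 0.0, 'q': array([ 9.23671470e-01,  1.81569586e-01,  1.60798080e+00, -7.67601839e-06,
        1.35379574e+00, -2.06282406e-01]), 'dq': array([-0.0013067 , -0.00033378, -0.00098323,  0.00102733,  0.0009945 ,
        0.00019182]), 'joint_efforts': array([-2.32812185e-03, -4.44883025e+01, -3.51327574e+01, -5.46536867e-04,
        9.14960779e-03,  6.27321768e-06]), 'eef_pos': array([0.24499775, 0.51959596, 0.23038125]), 'eef_rot': array([-3.59445608e-04,  2.18639783e-01,  9.75805245e-01, -7.99674716e-04]), 'wrist_force': array([-0.75038438, -0.32149164, -0.66202706]), 'torque': array([0.04722183, 0.00351768, 0.00702683]), 'grasp_force': 0.0, 'opening': 1.00020577722838}
scene {'K': [[395.5345, 0.0, 256.646], [0.0, 395.5345, 196.2835], [0.0, 0.0, 1.0]], 'k1': -0.0233, 'extrinsics': [[0.9975, 0.0672, 0.0207, -0.5345], [0.0626, -0.7142, -0.6972, -0.241], [-0.0321, 0.6967, -0.7166, 1.1167], [0.0, 0.0, 0.0, 1.0]]}
side {'K': [[415.2897, 0.0, 255.9341], [0.0, 415.2897, 188.3593], [0.0, 0.0, 1.0]], 'k1': -0.0027, 'extrinsics': [[0.3305, -0.9438, 0.0081, -0.4698], [-0.8371, -0.2971, -0.4593, 0.3669], [0.4359, 0.145, -0.8882, 0.697], [0.0, 0.0, 0.0, 1.0]]}
wrist {'K': [[264.3879, 0.0, 254.1039], [0.0, 264.3879, 191.5903], [0.0, 0.0, 1.0]], 'k1': -0.0489, 'hand_eye': [[0.001, -0.9508, -0.3099, 0.0805], [1.0, 0.0013, -0.0005, -0.0001], [0.0009, -0.3099, 0.9508, -0.1426], [0.0, 0.0, 0.0, 1.0]]}
```

View pics/scene0.png

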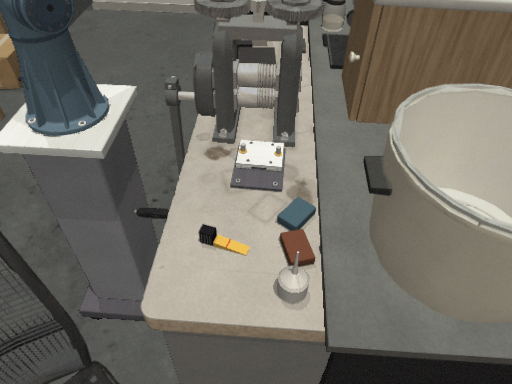

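View pics/side0.png

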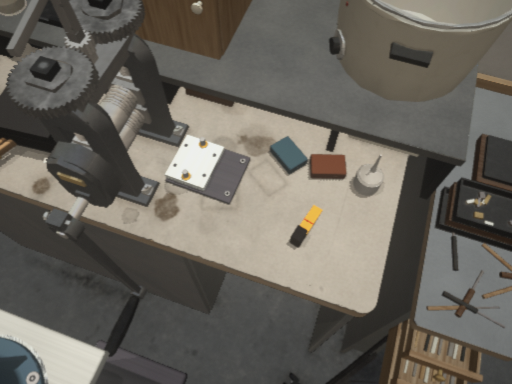

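Both views show the wedge: head at scene (207,235), blade to (248,248), pointing about +x. The frame is at scene (260,165), with its apron toward -y and its white cover toward +y. The moulds are at (297,214) and (297,247).

```bash
cat > h.py <<'E'
from bench import sensors, vision, ctrl
import cv2,numpy as np
from scipy.spatial.transform import Rotation as R
def cam(n,obs=None):
    m=vision.camera_model(n);K=np.array(m["K"]);D=np.array([m["k1"],0,0,0,0.])
    if n=="wrist":
        w,x,y,z=obs["eef_rot"];T=np.eye(4);T[:3,:3]=R.from_quat([x,y,z,w]).as_matrix();T[:3,3]=obs["eef_pos"]
        C=T@np.array(m["hand_eye"])
    else: C=np.linalg.inv(np.array(m["extrinsics"]))
    return K,D,C
def cast(px,z,c):   # pixels -> world xy at plane z
    K,D,C=c
    # distortion: drawn=(1+k1 r^2)*ray, the OpenCV model
    p=cv2.undistortPoints(np.float64(px).reshape(-1,1,2),K,D).reshape(-1,2)
    d=np.c_[p,np.ones(len(p))]@C[:3,:3].T
    s=(z-C[2,3])/d[:,2]
    return (C[:3,3]+d*s[:,None])[:,:2]
def proj(P,c):
    K,D,C=c;E=np.linalg.inv(C)
    return cv2.projectPoints(np.float64(P).reshape(-1,1,3),cv2.Rodrigues(E[:3,:3])[0],E[:3,3],K,D)[0].reshape(-1,2)
def blob(mask,box):
    x0,y0,x1,y1=box;m=np.zeros(mask.shape,np.uint8);m[y0:y1,x0:x1]=mask[y0:y1,x0:x1]*255
    n,l,s,_=cv2.connectedComponentsWithStats(m);i=1+np.argmax(s[1:,4])
    return (l==i).astype(np.uint8)
def rect(m,z,c):
    cs=max(cv2.findContours(m,0,cv2.CHAIN_APPROX_NONE)[0],key=len).reshape(-1,2)
    w=cast(cs,z,c)*1000
    return cv2.minAreaRect(w.astype(np.float32)),w
E
python3 - <<'E'
from h import *
B={"scene":dict(w=(190,220,260,262),f=(222,132,295,195)),"side":dict(w=(280,198,330,255),f=(158,130,256,206))}
tiles=[]
for n in("scene","side"):
    im=cv2.imread(f"pics/{n}0.png");h=cv2.cvtColor(im,cv2.COLOR_BGR2HSV);H,S,V=[h[...,i].astype(int) for i in range(3)]
    c=cam(n)
    y=blob((S>150)&(V>120)&(H<35),B[n]["w"]); k=blob(V<60,B[n]["w"])
    wh=blob((V>190)&(S<30),B[n]["f"]); ap=blob(V<110,B[n]["f"])
    for nm,m,z in(("blade",y,.004),("head",k,.036),("white",wh,.026),("apron",ap,.010)):
        r,w=rect(m,z,c);print(n,nm,m.sum(),np.round(r[0],1),np.round(r[1],1),round(r[2],1),np.round(cv2.boxPoints(r)).tolist())
    for b in B[n].values():
        x0,y0,x1,y1=b;tiles.append(cv2.resize(im[y0-5:y1+5,x0-5:x1+5],(390,290),interpolation=cv2.INTER_CUBIC))
cv2.imwrite("pics/t.png",np.vstack([np.hstack(tiles[:2]),np.hstack(tiles[2:])]))
E
```

```text
scene blade 341 [ 511.9 -433.9] [26.2 73.3] 72.2 [[473.0, -435.0], [543.0, -458.0], [551.0, -433.0], [481.0, -410.0]]
scene head 258 [ 467.  -435.1] [43.5 33.4] 81.4 [[447.0, -454.0], [480.0, -459.0], [487.0, -416.0], [454.0, -411.0]]
scene white 929 [ 554.8 -162.1] [ 94.2 109. ] 88.0 [[499.0, -207.0], [608.0, -211.0], [611.0, -117.0], [502.0, -113.0]]
scene apron 1076 [ 553.7 -200.4] [153.4 119.4] 88.3 [[492.0, -275.0], [611.0, -279.0], [616.0, -126.0], [496.0, -122.0]]
side blade 252 [ 516.9 -435.3] [21.  59.5] 75.6 [[486.0, -438.0], [543.0, -453.0], [548.0, -433.0], [491.0, -418.0]]
side head 174 [ 458.1 -423. ] [19.7 36.9] 77.2 [[438.0, -428.0], [474.0, -437.0], [478.0, -417.0], [442.0, -409.0]]
side white 1682 [ 557.5 -162.9] [ 90.5 114.7] 87.6 [[498.0, -206.0], [613.0, -210.0], [617.0, -120.0], [502.0, -115.0]]
side apron 1562 [ 551.2 -195.1] [148.8 121.2] 88.2 [[488.0, -268.0], [609.0, -271.0], [614.0, -123.0], [493.0, -119.0]]
```

View pics/t.png

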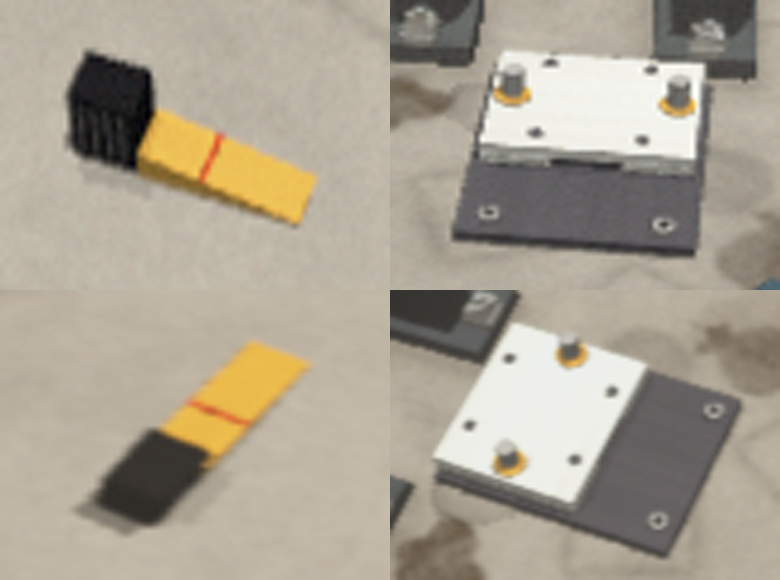

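```bash
python3 - <<'E'
from h import *
c=[cam("scene"),cam("side")]
def tri(a,b):
    Ps=[];pts=[]
    for p,(K,D,C) in zip((a,b),c):
        pts.append(cv2.undistortPoints(np.float64([[p]]),K,D).reshape(2,1));Ps.append(np.linalg.inv(C)[:3])
    X=cv2.triangulatePoints(*Ps,*pts)[:,0];X=X[:3]/X[3]
    return np.round(X,3),[np.round(proj(X,k)[0]-p,1) for k,p in zip(c,(a,b))]
for n,a,b in(("crankhub",(172,85),(62,222)),("wheel",(205,85),(88,175)),("crankgrip",(150,212),(122,315)),("foot",(222,138),(140,195)),("geartop",(225,5),(45,68)),("gear2",(290,5),(100,5))): print(n,*tri(a,b))
im=cv2.imread("pics/wrist0.png");cv2.imwrite("pics/w.png",im)
E
```

```text
crankhub [ 0.316 -0.024  0.113] [array([-0.7,  0.5]), array([-0.3, -1.2])]
wheel [ 0.407 -0.03   0.125] [array([ 0.7, -0.6]), array([0.3, 1.2])]
crankgrip [ 0.22  -0.073 -0.303] [array([ 5.8, -4.5]), array([3.5, 8.8])]
foot [ 0.45  -0.079 -0.002] [array([ 0.2, -0.2]), array([0.1, 0.3])]
geartop [ 0.466 -0.001  0.318] [array([ 3.2, -3.6]), array([0.9, 6.9])]
gear2 [ 0.608 -0.017  0.328] [array([ 2.3, -2.8]), array([0.4, 4.8])]
```

View pics/w.png

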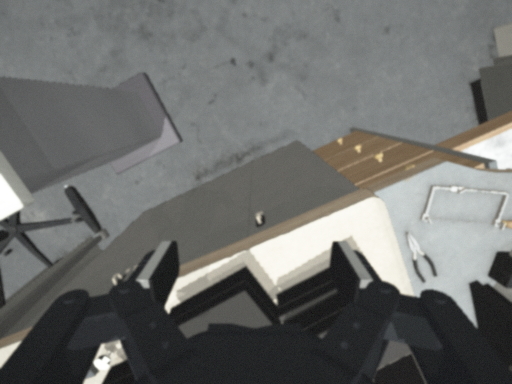

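The wrist view shows only the far side of the counter. The mill stands between the arm and the work (crank x≈0.32, gears from x≈0.40 up to z≈0.33), so I'll swing round inside it and high.

```bash
cat >> h.py <<'E'
def rows(W):  # W: list of (x,y,z mm, tool x yaw deg) -> tool-frame rows, tool pointing down
    o=sensors.get_obs();w,x,y,z=o["eef_rot"];R0=R.from_quat([x,y,z,w]);p=np.array(o["eef_pos"])*1000
    t=R0.as_matrix()[:,0];print("now",np.round(p,1),"yaw",round(np.degrees(np.arctan2(t[1],t[0])),2),"t",o["time_s"])
    for a in W:
        c,s=np.cos(np.radians(a[3])),np.sin(np.radians(a[3]))
        Rt=R.from_matrix(np.array([[c,s,0],[s,-c,0],[0,0,-1.]]))
        print(np.round(R0.inv().apply(np.array(a[:3])-p),1),np.round((R0.inv()*Rt).as_rotvec(),3))
E
python3 - <<'E'
from h import *
np.set_printoptions(suppress=True)
rows([(r*np.cos(np.radians(a)),r*np.sin(np.radians(a)),z,a+90) for a,r,z in [(65,520,270),(62,460,310),(58,400,345),(50,350,360),(40,335,360),(30,330,360),(20,330,360),(10,330,360),(0,330,360),(-10,330,360),(-20,335,360),(-30,360,360)]])
E
```

```text
now [245.  519.7 230.6] yaw 154.74 t 0.15
[  2.2 -54.6 -39.4] [-0.001 -0.    -0.004]
[ -22.1 -115.2  -79.3] [-0.001 -0.     0.048]
[ -47.1 -177.5 -114.2] [-0.001 -0.     0.118]
[ -89.2 -236.3 -129.1] [-0.001 -0.     0.257]
[-140.3 -270.5 -129.1] [-0.001 -0.     0.432]
[-188.2 -303.6 -129.1] [-0.001  0.     0.606]
[-232.4 -340.4 -129. ] [-0.001  0.     0.781]
[-269.6 -384.3 -129. ] [-0.001  0.     0.955]
[-298.5 -434.  -128.9] [-0.001  0.     1.13 ]
[-318.5 -487.9 -128.9] [-0.001  0.001  1.305]
[-333.7 -544.1 -128.8] [-0.001  0.001  1.479]
[-358.9 -604.5 -128.7] [-0.001  0.001  1.654]
```

carry_out --deltas "2 -48 -35 0 0 0 0; -18 -100 -70 0 0 0.04 0; -47 -160 -108 0 0 0.118 0; -85 -215 -129 0 0 0.25 0; -128 -255 -129 0 0 0.4 0; -180 -290 -129 0 0 0.57 0; -225 -330 -129 0 0 0.74 0; -262 -372 -129 0 0 0.91 0; -293 -420 -129 0 0 1.08 0; -315 -474 -129 0 0 1.25 0; -331 -530 -129 0 0 1.42 0; -350 -585 -129 0 0 1.6 0"

```text
time_s: 1.65
eef_pos: [0.3114, -0.1602, 0.3603]
eef_rot: [0.0, 0.854, 0.52, 0.0]
wrist_force: [1.8, 0.9, 0.5]
opening: 0.999
grasp_force: 0.0
```

```bash
python3 - <<'E'
from h import *
np.set_printoptions(suppress=True)
rows([(330,-230,350,45),(360,-260,320,36),(385,-295,280,27),(410,-325,240,18),(430,-360,220,9),(448,-395,200,0),(458,-423,190,-10),(458,-423,180,-15)])
print(sensors.get_obs()["wrist_force"])
E
```

```text
now [ 311.4 -160.2  360.3] yaw 62.69 t 1.65
[-53.5  48.5  10.4] [ 0.001 -0.     0.309]
[-66.4  88.9  40.4] [ 0.001 -0.     0.466]
[-86.  127.1  80.4] [ 0.001 -0.     0.623]
[-101.2  163.1  120.5] [ 0.001 -0.     0.78 ]
[-123.1  196.9  140.5] [ 0.001 -0.     0.937]
[-146.   228.9  160.5] [ 0.001 -0.     1.094]
[-166.3  250.6  170.6] [ 0.001 -0.001  1.269]
[-166.3  250.6  180.6] [ 0.001 -0.001  1.356]
[1.83689329 0.90016899 0.52553765]
```

carry_out --deltas "-40 35 8 0 0 0.16 0; -55 70 25 0 0 0.32 0; -68 100 50 0 0 0.48 0; -86 135 85 0 0 0.64 0; -101 165 115 0 0 0.8 0; -123 197 140 0 0 0.95 0; -146 229 160 0 0 1.1 0; -166 250 170 0 0 1.27 0; -166 250 180 0 0 1.356 0; -166 250 180 0 0 1.356 0; -166 250 180 0 0 1.356 0"

```text
time_s: 3.02
eef_pos: [0.46, -0.4193, 0.1806]
eef_rot: [0.0, 0.992, -0.126, 0.0]
wrist_force: [0.4, -0.2, -0.2]
opening: 1.002
grasp_force: 0.0
```

```bash
python3 - <<'E'
from h import *
np.set_printoptions(suppress=True)
o=sensors.get_obs();c=cam("wrist",o);im=vision.camera("wrist");cv2.imwrite("pics/w1.png",im)
h=cv2.cvtColor(im,cv2.COLOR_BGR2HSV);H,S,V=[h[...,i].astype(int) for i in range(3)]
y=blob((S>130)&(V>100)&(H<35)&(H>12),(0,0,512,384))
for z in (0.002,.008):
    r,w=rect(y,z,c);print(y.sum(),np.round(r[0],1),np.round(r[1],1),r[2],np.round(cv2.boxPoints(r),1).tolist())
print(o["eef_pos"],proj([[.463,-.423,.036],[.546,-.444,0]],c))
E
```

```text
512 [ 525.  -436.7] [20.  39.8] 76.09672546386719 [[503.20001220703125, -441.70001220703125], [541.9000244140625, -451.29998779296875], [546.7000122070312, -431.79998779296875], [508.0, -422.20001220703125]]
512 [ 525.2 -436.8] [19.7 39.1] 76.09673309326172 [[503.79998779296875, -441.6000061035156], [541.7999877929688, -451.0], [546.5, -431.8999938964844], [508.6000061035156, -422.5]]
[ 0.46000928 -0.41933621  0.18055286] [[256.42975983 175.54250046]
 [256.00056169  96.04695599]]
```

View pics/w1.png

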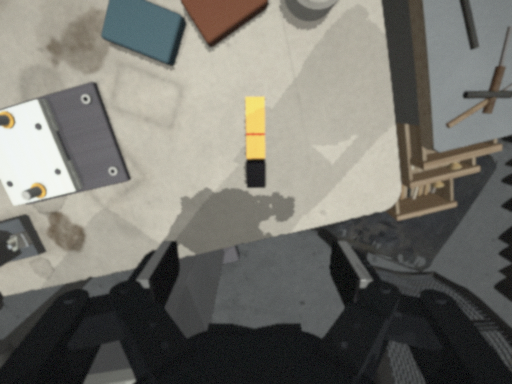

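The wrist view shows the wedge straight ahead: head at (256,172), thin end at (256,97). It agrees with the earlier estimate: origin ≈ (462,-421), yaw ≈ -14°. I also measure the frame in this view.

```bash
python3 - <<'E'
from h import *
np.set_printoptions(suppress=True)
rows([(462.2,-421.4,150,-14),(462.2,-421.4,6,-14)])
c=cam("wrist",sensors.get_obs());im=cv2.imread("pics/w1.png")
# apron front edge & side: refine dark-apron corner px
h=cv2.cvtColor(im,cv2.COLOR_BGR2HSV);V=h[...,2].astype(int)
a=blob(V<105,(40,75,135,205));r,w=rect(a,.010,c)
print(a.sum(),np.round(r[0],1),np.round(r[1],1),r[2],np.round(cv2.boxPoints(r),1).tolist())
# cap screw centres (top z=15mm)
print(cast([[85.5,99],[112.5,171]],.015,c)*1000)
E
```

```text
now [ 460.1 -419.5  180.9] yaw -14.53 t 3.075
[ 2.5  1.3 30.9] [ 0.    -0.001 -0.009]
[  2.4   1.3 174.9] [ 0.    -0.001 -0.009]
1417 [ 551.7 -224. ] [ 48.5 115.7] 87.8619155883789 [[493.0, -246.10000610351562], [608.5999755859375, -250.39999389648438], [610.4000244140625, -201.89999389648438], [494.79998779296875, -197.60000610351562]]
[[ 592.78533119 -257.51554395]
 [ 507.24099981 -254.54653231]]
```

carry_out --deltas "2.4 1.3 45 0 0 -0.009 0; 2.4 1.3 95 0 0 -0.009 0; 2.4 1.3 140 0 0 -0.009 0; 2.4 1.3 165 0 0 -0.009 0; 2.4 1.3 175 0 0 -0.009 0; 2.4 1.3 175 0 0 -0.009 0; 2.4 1.3 175 0 0 -0.009 1; 2.4 1.3 175 0 0 -0.009 1; 2.4 1.3 175 0 0 -0.009 1; 2.4 1.3 175 0 0 -0.009 1; 2.4 1.3 175 0 0 -0.009 1; 2.4 1.3 175 0 0 -0.009 1"

```text
time_s: 4.58
eef_pos: [0.4623, -0.4219, 0.006]
eef_rot: [0.0, 0.992, -0.123, 0.0]
wrist_force: [-0.3, -0.1, 5.5]
opening: 0.253
grasp_force: 59.6
```

carry_out --deltas "0 0 -15 0 0 0 1; 0 0 -40 0 0 0 1; 0 0 -60 0 0 0 1; 0 0 -60 0 0 0 1; 0 0 -60 0 0 0 1"

```text
time_s: 5.2
eef_pos: [0.4616, -0.421, 0.0647]
eef_rot: [-0.0, 0.992, -0.123, -0.0]
wrist_force: [-0.6, -0.1, -2.0]
opening: 0.242
grasp_force: 58.9
```

```bash
python3 - <<'E'
from h import *
np.set_printoptions(suppress=True)
o=sensors.get_obs();c=cam("wrist",o);im=vision.camera("wrist");cv2.imwrite("pics/w2.png",im)
h=cv2.cvtColor(im,cv2.COLOR_BGR2HSV);H,S,V=[h[...,i].astype(int) for i in range(3)]
y=blob((S>130)&(V>100)&(H<35)&(H>12),(0,0,512,384))
r,w=rect(y,o["eef_pos"][2]-.006+.003,c);print(np.round(r[0],1),np.round(r[1],1),r[2],np.round(cv2.boxPoints(r),1).tolist())
print(o["eef_pos"],o["grasp_force"],o["wrist_force"])
rows([(462,-421,110,-14)])
s=vision.camera("side");cv2.imwrite("pics/m.png",np.hstack([cv2.resize(im,(400,300)),cv2.resize(s[150:270,240:400],(400,300))]))
E
```

```text
[ 524.7 -436.5] [22.  41.5] 75.9625473022461 [[501.8999938964844, -442.1000061035156], [542.0999755859375, -452.20001220703125], [547.5, -430.8999938964844], [507.29998779296875, -420.79998779296875]]
[ 0.4616276  -0.42101652  0.06473931] 58.86482656002045 [-0.5692253  -0.10317819 -1.96572265]
now [ 461.4 -420.8   64.3] yaw -14.11 t 5.25
[  0.5   0.  -45.7] [-0.001  0.001 -0.002]
```

View pics/m.png

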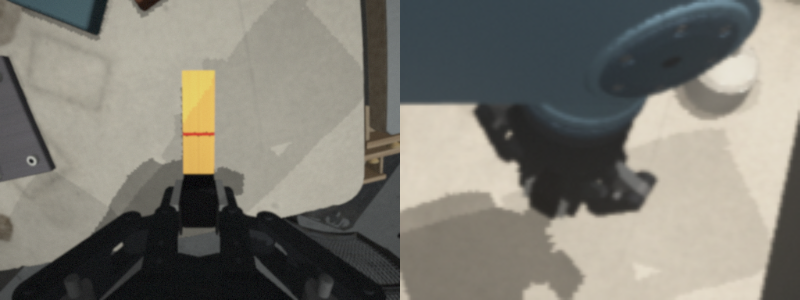

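The wedge sits straight in the grip: red line horizontal at (198,134) in the left picture, tip 85.5 mm ahead of the TCP. Next I turn it and bring it in front of the apron, kept high.

```bash
python3 - <<'E'
from h import *
np.set_printoptions(suppress=True)
n=10
rows([(461.5+f*86,-421+f*103,100,-14+f*102) for f in np.arange(1,n+1)/n])
E
```

```text
now [ 461.4 -420.7   64.1] yaw -14.11 t 5.3
[  6.  -11.9 -35.9] [-0.002  0.002 -0.18 ]
[ 11.8 -24.  -35.9] [-0.002  0.001 -0.358]
[ 17.6 -36.  -35.9] [-0.002  0.001 -0.536]
[ 23.4 -48.1 -35.9] [-0.002  0.001 -0.714]
[ 29.3 -60.2 -35.9] [-0.002  0.001 -0.892]
[ 35.1 -72.3 -35.9] [-0.002  0.001 -1.07 ]
[ 40.9 -84.4 -35.9] [-0.002  0.001 -1.248]
[ 46.8 -96.5 -35.9] [-0.002  0.    -1.426]
[  52.6 -108.6  -35.9] [-0.002  0.    -1.604]
[  58.4 -120.6  -35.9] [-0.002 -0.    -1.782]
```

carry_out --deltas "5 -10 -20 0 0 -0.15 1; 10 -20 -34 0 0 -0.32 1; 16 -32 -34 0 0 -0.49 1; 21 -44 -34 0 0 -0.66 1; 27 -56 -34 0 0 -0.83 1; 33 -68 -34 0 0 -1.0 1; 39 -80 -34 0 0 -1.17 1; 44 -92 -34 0 0 -1.34 1; 50 -104 -34 0 0 -1.51 1; 55 -115 -34 0 0 -1.68 1; 58.4 -120.6 -34 0 0 -1.782 1; 58.4 -120.6 -34 0 0 -1.782 1"

```text
time_s: 6.8
eef_pos: [0.5478, -0.3179, 0.0982]
eef_rot: [-0.001, 0.719, 0.695, -0.0]
wrist_force: [0.5, 0.3, -1.6]
opening: 0.247
grasp_force: 58.8
```

```bash
python3 - <<'E'
from h import *
np.set_printoptions(suppress=True)
o=sensors.get_obs();c=cam("wrist",o);im=vision.camera("wrist");cv2.imwrite("pics/w3.png",im)
h=cv2.cvtColor(im,cv2.COLOR_BGR2HSV);H,S,V=[h[...,i].astype(int) for i in range(3)]
y=blob((S>130)&(V>100)&(H<35)&(H>12),(200,60,310,384))
r,w=rect(y,o["eef_pos"][2]-.006+.003,c);print(np.round(r[0],1),np.round(r[1],1),r[2],np.round(cv2.boxPoints(r),1).tolist())
rows([(547.6,-317.9,60,88)]);print(o["grasp_force"],o["wrist_force"],o["opening"])
wh=blob((V>180)&(S<35),(100,0,420,150));r,w=rect(wh,.026,c);print("white",np.round(r[0],1),np.round(r[1],1),r[2],np.round(cv2.boxPoints(r),1).tolist())
E
```

```text
[ 548.7 -251.3] [42. 22.] 88.03802490234375 [[537.0, -271.8999938964844], [559.0, -272.70001220703125], [560.4000244140625, -230.6999969482422], [538.4000244140625, -230.0]]
now [ 547.6 -318.3   98.4] yaw 87.89 t 6.85
[ 0.4 -0.  38.4] [-0.001 -0.001 -0.002]
58.784533739089966 [ 0.51723737  0.34579043 -1.63936376] 0.24652492291032163
white [ 552.6 -186.3] [ 42.  109.2] 88.05397033691406 [[497.3999938964844, -205.39999389648438], [606.5, -209.10000610351562], [607.9000244140625, -167.1999969482422], [498.79998779296875, -163.5]]
```

View pics/w3.png

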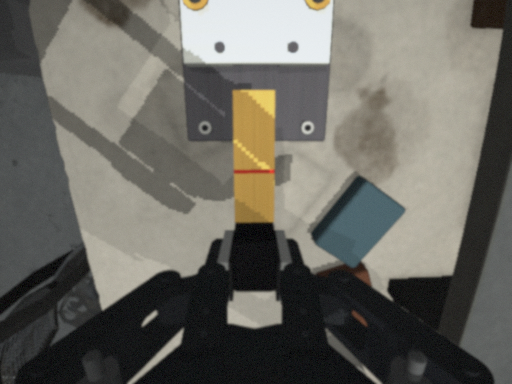

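The wrist view shows the wedge lined up with the channel: thin end at (254,90), cover front edge at row 64, screws at (205,128) and (307,128). The blade is about 1.6 mm left of the axis, so I shift +1.5 mm in tool y and descend.

carry_out --deltas "0 1.5 25 0 0 0 1; 0 1.5 50 0 0 0 1; 0 1.5 68 0 0 0 1; 0 1.5 76 0 0 0 1; 0 1.5 76 0 0 0 1"

```text
time_s: 7.48
eef_pos: [0.5493, -0.3187, 0.0229]
eef_rot: [-0.0, 0.72, 0.694, -0.0]
wrist_force: [0.4, 0.4, -1.7]
opening: 0.25
grasp_force: 58.9
```

carry_out --deltas "0 0 2 0 0 0 1; 0 0 4 0 0 0 1; 0 0 4 0 0 0 1"

```text
time_s: 7.85
eef_pos: [0.5496, -0.3188, 0.0196]
eef_rot: [0.0, 0.719, 0.695, 0.0]
wrist_force: [-0.2, 0.2, -1.9]
opening: 0.248
grasp_force: 58.9
```

carry_out --deltas "0 0 1 0 0 0 1; 0 0 1.5 0 0 0 1; 0 0 1.5 0 0 0 1"

```text
time_s: 8.22
eef_pos: [0.5495, -0.3187, 0.0177]
eef_rot: [-0.0, 0.719, 0.695, -0.0]
wrist_force: [-0.5, -0.7, -0.9]
opening: 0.248
grasp_force: 58.9
```

```bash
cat > m.py <<'E'
from h import *
import sys
np.set_printoptions(suppress=True)
o=sensors.get_obs();c=cam("wrist",o);im=vision.camera("wrist");cv2.imwrite(f"pics/{sys.argv[1]}.png",im)
h=cv2.cvtColor(im,cv2.COLOR_BGR2HSV);H,S,V=[h[...,i].astype(int) for i in range(3)]
wz=o["eef_pos"][2]-.0065
y=blob((S>130)&(V>90)&(H<35)&(H>12),(200,30,310,384))
r,w=rect(y,wz+.006,c);print("blade",np.round(r[0],1),np.round(r[1],1),r[2],np.round(cv2.boxPoints(r),1).tolist())
wh=blob((V>150)&(S<40),(100,0,420,140));r,w=rect(wh,.026,c);print("white",np.round(r[0],1),np.round(r[1],1),r[2],np.round(cv2.boxPoints(r),1).tolist())
red=((H<6)|(H>172))&(S>130)&(V>70);red[:,:225]=0;red[:,290:]=0;red[:30]=0;v,u=np.nonzero(red)
if len(u)>5: print("red",len(u),np.round(cast([[u.mean(),v.mean()]],wz+.009,c)*1000,1), u.mean(),v.mean())
print("tcp",np.round(o["eef_pos"],4),"F",np.round(o["wrist_force"],1),o["grasp_force"],o["time_s"])
E
python3 m.py w4
```

```text
blade [ 550.5 -251.9] [41.3 22. ] 88.1026382446289 [[538.9000244140625, -272.1000061035156], [560.7999877929688, -272.8999938964844], [562.2000122070312, -231.60000610351562], [540.2000122070312, -230.89999389648438]]
white [ 561.8 -224. ] [ 62.6 145.5] 88.2635269165039 [[488.1000061035156, -253.10000610351562], [633.5, -257.5], [635.4000244140625, -194.89999389648438], [490.0, -190.5]]
red 49 [[ 549.2 -272.9]] 252.71428571428572 171.0612244897959
tcp [ 0.5495 -0.3187  0.0177] F [-0.5 -0.7 -0.9] 58.851075768470764 8.225
```

carry_out --deltas "5 0 0.3 0 0 0 1; 11 0 0.3 0 0 0 1; 17 0 0.3 0 0 0 1; 23 0 0.3 0 0 0 1; 29 0 0.3 0 0 0 1; 33 0 0.3 0 0 0 1; 34 0 0.3 0 0 0 1; 34 0 0.3 0 0 0 1"

```text
time_s: 9.28
eef_pos: [0.5507, -0.2848, 0.0175]
eef_rot: [0.0, 0.719, 0.695, -0.0]
wrist_force: [0.2, 1.0, -1.3]
opening: 0.251
grasp_force: 58.9
```

```bash
python3 m.py w5
```

```text
blade [ 551.6 -223.4] [30.4 22.2] 88.05599212646484 [[540.0, -238.1999969482422], [562.0999755859375, -239.0], [563.2000122070312, -208.60000610351562], [541.0, -207.89999389648438]]
white [ 556.  -190.5] [ 62.4 161.8] 88.72454833984375 [[474.5, -219.89999389648438], [636.2000122070312, -223.5], [637.5999755859375, -161.10000610351562], [475.79998779296875, -157.5]]
red 51 [[ 549.9 -239.1]] 251.54901960784315 171.13725490196077
tcp [ 0.5507 -0.2848  0.0175] F [ 0.2  1.  -1.3] 58.850571513175964 9.275
```

View pics/w5.png

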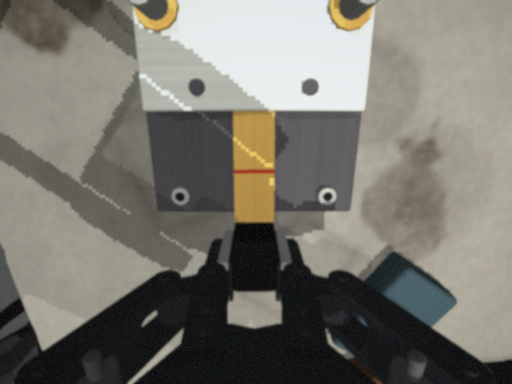

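The thin end is about 10 mm inside the mouth (edge at row 110, red line at row 171), centred and in line. I'll push on gently.

carry_out --deltas "2 0 0.4 0 0 0 1; 4 0 0.7 0 0 0 1; 6 0 0.7 0 0 0 1; 8 0 0.7 0 0 0 1; 10 0 0.7 0 0 0 1; 12 0 0.7 0 0 0 1; 12 0 0.7 0 0 0 1"

```text
time_s: 10.2
eef_pos: [0.5511, -0.2728, 0.0167]
eef_rot: [0.0, 0.719, 0.695, -0.0]
wrist_force: [0.6, -1.3, -3.2]
opening: 0.242
grasp_force: 58.7
```

carry_out --deltas "1 0 0 0 0 0 1; 2 0 0 0 0 0 1; 3 0 0 0 0 0 1; 4 0 0 0 0 0 1; 5 0 0 0 0 0 1; 6 0 0 0 0 0 1; 7 0 0 0 0 0 1; 8 0 0 0 0 0 1; 8 0 0 0 0 0 1"

```text
time_s: 11.32
eef_pos: [0.5514, -0.2657, 0.0167]
eef_rot: [0.001, 0.719, 0.695, -0.0]
wrist_force: [0.1, -6.0, -6.7]
opening: 0.246
grasp_force: 58.8
```

```bash
python3 m.py w6
```

```text
blade [ 550.7 -236.8] [29.9 23. ] 89.33456420898438 [[539.0999755859375, -251.60000610351562], [562.0, -251.89999389648438], [562.4000244140625, -222.10000610351562], [539.4000244140625, -221.8000030517578]]
white [ 567.3 -171.3] [ 62.1 139.7] 88.3728256225586 [[496.6000061035156, -200.39999389648438], [636.2999877929688, -204.3000030517578], [638.0999755859375, -142.3000030517578], [498.3999938964844, -138.3000030517578]]
red 73 [[ 551.  -220.1]] 252.41095890410958 171.45205479452054
tcp [ 0.5514 -0.2657  0.0167] F [ 0.1 -6.  -6.7] 58.793140053749084 11.325
```

carry_out --deltas "1 0 0.3 0 0 0 1; 2 0 0.6 0 0 0 1; 3 0 0.6 0 0 0 1; 4 0 0.6 0 0 0 1; 5 0 0.6 0 0 0 1; 6 0 0.6 0 0 0 1; 7 0 0.6 0 0 0 1; 8 0 0.6 0 0 0 1; 8 0 0.6 0 0 0 1; 8 0 0.6 0 0 0 1"

```text
time_s: 12.62
eef_pos: [0.552, -0.2582, 0.0166]
eef_rot: [0.001, 0.719, 0.695, -0.0]
wrist_force: [0.5, -6.2, -4.7]
opening: 0.247
grasp_force: 58.9
```

```bash
python3 m.py w7; python3 - <<'E'
from h import *
a=cv2.imread("pics/w7.png");s=vision.camera("scene")
cv2.imwrite("pics/m7.png",np.hstack([cv2.resize(a[60:260,150:350],(400,400)),cv2.resize(s[130:200,225:295],(400,400),interpolation=cv2.INTER_CUBIC)]))
E
```

```text
blade [ 551.3 -229.3] [29.9 23. ] 89.32988739013672 [[539.7000122070312, -244.10000610351562], [562.5999755859375, -244.39999389648438], [563.0, -214.5], [540.0, -214.3000030517578]]
white [ 566.6 -163.8] [ 62.  142.3] 88.3648681640625 [[494.6000061035156, -192.6999969482422], [636.7999877929688, -196.8000030517578], [638.5999755859375, -134.8000030517578], [496.3999938964844, -130.8000030517578]]
red 74 [[ 551.9 -212.6]] 253.04054054054055 171.44594594594594
tcp [ 0.552  -0.2582  0.0166] F [ 0.5 -6.2 -4.7] 58.89178276062012 12.625
```

View pics/m7.png

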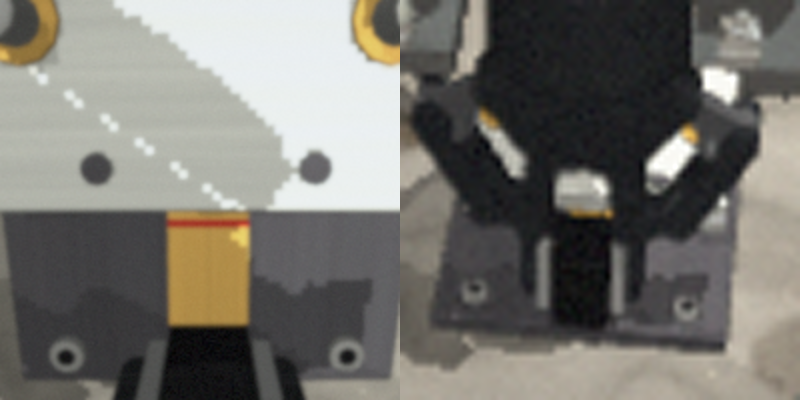

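The red line is at row 222 of the crop and the cover edge at row 211, about 4–5 mm short, so the lift is about 2.2 mm. I need another 4 mm.

carry_out --deltas "1 0 0.2 0 0 0 1; 2 0 0.3 0 0 0 1; 3 0 0.3 0 0 0 1; 4 0 0.3 0 0 0 1; 4 0 0.3 0 0 0 1; 4 0 0.3 0 0 0 1; 4 0 0.3 0 0 0 1; 4 0 0.3 0 0 0 1"

```text
time_s: 13.72
eef_pos: [0.5523, -0.2544, 0.0165]
eef_rot: [0.001, 0.719, 0.695, -0.0]
wrist_force: [-0.4, -8.0, -3.1]
opening: 0.246
grasp_force: 58.9
```

```bash
python3 m.py w8; python3 -c "
import cv2
a=cv2.imread('pics/w8.png');cv2.imwrite('pics/m8.png',cv2.resize(a[60:260,150:350],(500,500)))"
```

```text
blade [ 552.1 -225.6] [29.3 23. ] 87.9915542602539 [[540.0999755859375, -239.89999389648438], [563.0999755859375, -240.6999969482422], [564.0999755859375, -211.39999389648438], [541.2000122070312, -210.60000610351562]]
white [ 567.2 -160.1] [ 62.  141.8] 88.37789154052734 [[495.3999938964844, -189.0], [637.0999755859375, -193.0], [638.9000244140625, -131.10000610351562], [497.20001220703125, -127.0999984741211]]
tcp [ 0.5523 -0.2544  0.0165] F [-0.4 -8.  -3.1] 58.932459354400635 13.725
```

View pics/m8.png

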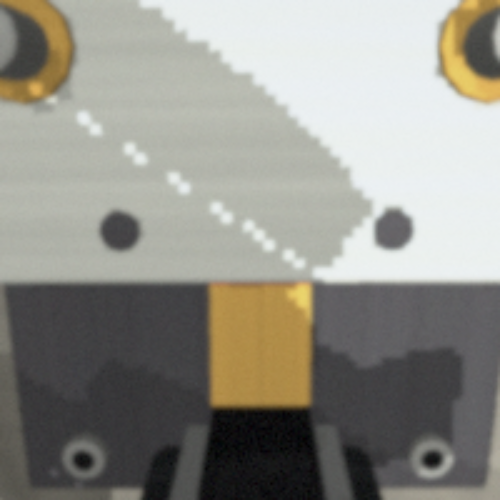

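The red line has just passed under the cover's edge (row 283), so the lift is about 2.6–3 mm. The push is a steady 8 N and the grip 59 N. I'm handing in.

```bash
python3 -c "
from bench import ctrl
print(ctrl.hand_in())"
```

```text
the job is handed in; nothing more can be done
None
```

The job is handed in: the wedge is still gripped in the channel under the cover with its red line level with the cover's front edge, so the cover is lifted about 3 mm (estimated from that position); I don't have the judging result.

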